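Lock a length stop against the sample block and zero its readout

TASK

The sliding stop on the fence has been run up against the sample block: lock it there by turning its red wing knob clockwise until it is tight, without letting the stop come away from the block. With the stop locked, press the big round orange zero key on its readout until it clicks.

Things in the scene. Friction and masses are not known exactly. Their poses are not given: they have to be found in the camera images.
- length_stop: The bench fence, fixed to the bench: plywood base 160 x 300 x 12 mm with an aluminium rail (40 mm deep, 270 mm long along its y, top 57 mm above the bench) and a steel end plate at the +y end of the rail. Origin: on the bench, straight below the knob's axis when joint stop reads 0. +x points to the back of the fence (away from the robot), y along the rail towards the end plate, z up.
- stop (a joint): Position of the blue sliding stop (which carries wing knob and readout) along the rail, m: 0 = its steel stop plate just touches the sample block, positive = it has slid away from the block, towards the fence's -y. It slides with about 3 N until the knob is tight. The saddle under the knob is 75 mm above the bench; nothing stands in front of the knob.
- readout (a point): Middle of the upper front edge of the readout, a black box behind the knob, 128 mm wide along the rail and 70 mm deep; this edge is 53 mm behind the knob's axis and 102 mm above the bench, and the top slopes up to 117 mm at the back. The wing tips sweep past this edge about 8 mm away.
- wing_hub (a point): Centre of the top of the red wing knob, on its upright axis, 108 mm above the bench. Round hub 31 mm across; two opposite wings, 90 mm over the tips, 9.5 mm thick with 16 mm round lobes at the tips, from 86 to 110 mm above the bench.
- wing_lobe (a point): Top centre of the lobe at the tip of the near wing (the one on the robot's side), 37 mm from the axis, 110 mm above the bench; it shows which way the wings point and goes round with the knob.
- wing (a joint): Angle of the wing knob, rad, growing clockwise as seen from above. At 0 the near wing points towards the fence's -x, swung 0.55 rad towards its -y; turning clockwise carries the near wing towards +y, the side of the block. It starts between 0 and 0.4, turns with about 0.12 N m, begins to clamp at about 1.05, needs about 0.25 N m at the last and comes up hard at 1.55; it stays where it is left.
- clamp_foot: Brass foot 22 mm across, hidden under the saddle, that the knob's thread drives 2 mm per rad down on to the rail (origin coincides with the stop's own). It presses on the rail once the knob is past about 1.05 rad.
- stop_face (a point): The point on the stop plate's face that meets the end of the sample block, 36 mm above the bench; moves with the stop.
- sample_block: Loose brown hardwood sample block 50 x 94 x 24 mm, lying on the base along the fence's front face between the end plate and the stop plate. Origin: centre of its underside; y along its length.
- zero_key: The round orange membrane key, 25 mm across, the largest key on the readout, right of the display. Origin: on its axis, 3 mm below the middle of its top, 109 mm above the bench, 87 mm behind and 34 mm to the -y side of the knob's axis; z is its outward normal, leaning 0.22 rad from upright towards the fence's front. It is pushed straight in, gives only 1 mm and clicks at about 3 N.

How it is judged:
By the outcome, as a careful person would: the job done as asked, in the order asked, and still so for the second after the job is handed in, with the robot touching nothing.
It also fails if it takes over 45 s, if anything falls off the work surface, if the arm or the gripper's body presses on something with over 40 N, if the wrist force passes 120 N, or if a joint passes its speed limit or range.

ROBOT

A 7-joint arm with a two-finger parallel gripper is mounted at the origin on a cart in front of the work surface, level with it; the furniture and walls round the work are solid. World frame = base frame: x ahead of the robot, y to its left, z up, the work surface at z = 0. Lengths are in m, angles in rad, forces in N, time in s.
With the tool pointing down it reaches from about 0.4 to 0.9 m from the base axis. Payload 5.6 kg.
Tool frame: the origin (TCP) lies midway between the tips of the shut fingers; the grasp point (between the pads) lies 19 mm behind it; z points along the fingers, y is the line along which they close (so a half turn about z gives the same grasp; the last joint's range is limited). The gripper opens to 92 mm and grips with 3 to 60 N. Pads are 20 mm wide; open, the fingers measure 128 mm over their backs; the gripper's body (75 mm by 189 mm) begins 69 mm behind the grasp point.
Start: joints at [-1.197, 0.468, -0.012, 1.603, 0.006, 1.071, -0.056], TCP at [0.263, 0.594, 0.215] pointing down, gripper open.
Joint ranges: [-2.53, 2.53], [-0.31, 2.02], [-1.57, 1.55], [0.28, 2.44], [-1.29, 4.43], [0.15, 1.84], [-2.92, 2.92]. Speed limits (rad/s): [2.57, 2.57, 3.14, 3.14, 3.14, 3.14, 3.14].

INTERFACE

Orientations are given as a rotation vector (axis times angle).
In Python, from station import robot gives the robot as it stands. The module is installed in compiled form; this text tells all that it offers.
- The arm moves only by the tool play_rows, never from a script. Its argument "rows" is a list of rows, each an object of numbers: "gripper": the finger opening in m, from 0 to 0.0919; "dx", "dy", "dz": the shift along the tool's x, y, z in m; "yaw": the turn about the tool's z in rad. In form: [{"gripper": .., "dx": .., "dy": .., "dz": .., "yaw": ..}, ...]. A call has 1 to 12 rows; each row shifts and turns the commanded pose from where the row before left it, along the tool's axes as they then stand; what a row does not reach is not made up. A row lasts 1/10 s, in which the tool goes at most 50 mm and 8.59 degrees, less where a joint would pass 70% of its speed; a pose out of reach is approached as far as the arm can. A call with a gripper value outside its range is refused whole. The fingers move at their own pace and stop on an object; "grip_force" is the grip in N (left out, the last holds). Time passes only in rows, so rows that do not move let the fingers close. It gives the time, the measured TCP pose, the force, the opening and the grip force at its end, in the units of the state.
- robot.observe(): the state, without advancing time (a new reading comes with each control period).
- robot.grab_frame(name): name is "scene" or "top"; returns a dict with "pixels" (420x560x3 uint8, red, green, blue), "z_map" (420x560 float32, m along the optical axis (not along the pixel's ray), 0 where there is no reading), "mtx" (3x3 intrinsics, pixels), "R" (3x3) and "t" (3): a world point X has camera coordinates R X + t. Camera axes: x right, y down, z forward; pixel columns grow to the right and rows downward; lengths in m; the calibration is good to about 2 mm. A picture is of the moment at which its call begins.
- robot.finish_job(): hands the job in; it is judged then, once.
Trained networks look in a picture, given as the dict that the camera call returned (one of the last four; its "shot" number tells which), for a name from the list of things; names that differ only in an ending like _2 or _b are one class to them, and where a whole thing is asked for, a point or a joint stands for the part that bears it (a point fixed in the world has none). Each returns a list of dicts, best first, with "conf" (0 to 1); they miss things now and then, are a little off and sometimes report something else, mostly with a low value. They report only what shows in the picture. A call takes as long as a camera call.
- robot.look_for(picture, label): "at" ([x, y, z] in m, in world coordinates, good to about 4 mm: the middle of the surface that is visible of it).
- robot.masks_of(picture, label): "region" (420x560 bool, what is visible of it).
- robot.mark_of(picture, label): "at" ([x, y, z] in m, in world coordinates, good to about 4 mm: a listed point, or the origin of a listed thing).
The state is a dict: "time_s": time; "joint_pos": joint angles; "joint_vel": joint speeds; "joint_efforts": joint torques, N m; "position": TCP position; "orientation": TCP orientation; "contact_force": force on the tool from outside, world axes, zero at the start; "wrist_torque": the same for the moment, N m; "opening": opening from 0.0 (shut) to 1.0 (fully open); "finger_force": force on a finger pad.
Only numpy, scipy, OpenCV 4.12 (cv2) and the standard library are available. Lean on these libraries where they do the work, as an engineer would, in place of code of your own. Each camera call takes 0.05 s, during which the arm holds its last target. There are 200 camera calls.

## Working session

There is one attempt and no reset: what is moved stays moved. The work goes in short steps, Python scripts to look and compute and a tool call to move; the robot and the scene stay as the last step left them, time stands still between calls to the robot, and variables do not carry over. Pictures are saved under pics/ and viewed, at most 10 in all, crops included, and the job is handed in when it is done.

Besides the shell and the picture viewer there is one more tool, called as a command line: name --argument value ..., lists and objects as JSON in quotes. play_rows: Moves the arm, as the interface text tells. Its arguments: {"type":"object","properties":{"rows":{"type":"array"},"grip_force":{"type":"number"}},"required":["rows"]}

```bash
mkdir -p pics
cat > h.py <<'E'
from station import robot
import numpy as np, cv2
def look(names, cams=("top","scene"), save=None):
    for c in cams:
        f=robot.grab_frame(c)
        if save: cv2.imwrite(f"pics/{save}_{c}.png", f["pixels"][:,:,::-1])
        for n in names:
            for d in robot.mark_of(f,n)[:2]:
                X=np.array(d["at"]); p=f["mtx"]@(f["R"]@X+f["t"]); print(c,n,round(d["conf"],2),X.round(4),(p[:2]/p[2]).round(0))
E
python3 - <<'E'
from h import *
look(["length_stop","wing_hub","wing_lobe","readout","zero_key","stop_face","sample_block"],save="a")
s=robot.observe();print(s["position"],s["orientation"],s["time_s"],s["contact_force"],s["opening"])
E
```

```text
top length_stop 0.97 [0.4978 0.0208 0.001 ] [285. 237.]
top wing_hub 0.7 [0.4979 0.0212 0.1087] [284. 232.]
top readout 0.94 [0.548  0.0286 0.1038] [281. 207.]
top zero_key 0.68 [0.5853 0.0019 0.1079] [294. 188.]
top stop_face 0.68 [0.466  0.0744 0.034 ] [259. 250.]
top sample_block 0.65 [0.4542 0.1255 0.0113] [236. 256.]
scene length_stop 0.56 [ 0.498   0.0273 -0.0051] [276. 249.]
scene wing_hub 0.63 [0.4938 0.0202 0.1079] [278. 207.]
scene wing_lobe 0.6 [0.4621 0.0119 0.1048] [270. 219.]
scene readout 0.66 [0.5451 0.0321 0.101 ] [289. 195.]
scene readout 0.23 [0.4959 0.021  0.1104] [278. 205.]
scene zero_key 0.67 [ 0.5819 -0.      0.1071] [314. 190.]
scene stop_face 0.66 [0.4603 0.0747 0.0369] [246. 233.]
scene sample_block 0.89 [0.4511 0.1161 0.0126] [228. 236.]
[0.26317028 0.59435197 0.21460365] [6.50031032e-01 3.07355894e+00 1.04821078e-04] 0.8 [0.15809027 0.09462144 0.21949677] 1.0009956553998263
```

Run:
```python
import cv2,numpy as np
a=cv2.imread("pics/a_top.png")[150:310,190:360];b=cv2.imread("pics/a_scene.png")[150:310,190:360]
cv2.imwrite("pics/c1.png",np.hstack([cv2.resize(x,(400,376),interpolation=cv2.INTER_CUBIC) for x in(a,b)]))
from h import *
from scipy.spatial.transform import Rotation as R
print(R.from_rotvec(robot.observe()["orientation"]).as_matrix().round(3))
for c in("top","scene"):
    f=robot.grab_frame(c);m=f["pixels"].astype(int)
    red=(m[...,0]>120)&(m[...,1]<70)&(m[...,2]<80);v,u=np.nonzero(red);z=f["z_map"][v,u]
    X=(np.linalg.inv(f["mtx"])@np.array([u*z,v*z,z])).T-f["t"];X=X@f["R"]
    k=(z>0)&(X[:,2]>.102)&(X[:,2]<.118)&(abs(X[:,0]-.497)<.06)&(abs(X[:,1]-.021)<.06);X=X[k]
    print(c,len(X),X.mean(0).round(4),X.min(0).round(3),X.max(0).round(3))
    if len(X)>5:
        w,V=np.linalg.eigh(np.cov(X[:,:2].T));print(w**.5,V[:,1],np.arctan2(V[1,1],V[0,1]))
```

```text
[[-0.914  0.405  0.   ]
 [ 0.405  0.914  0.   ]
 [-0.     0.    -1.   ]]
top 225 [0.4965 0.0235 0.1083] [0.458 0.002 0.103] [0.533 0.045 0.114]
[0.0052851  0.02367166] [-0.89392086 -0.44822483] -2.6768141346679855
scene 165 [0.4905 0.0222 0.1062] [0.454 0.001 0.102] [0.531 0.046 0.11 ]
[0.0049701  0.02353687] [-0.89615806 -0.44373498] -2.6818304884992896
```

View pics/c1.png

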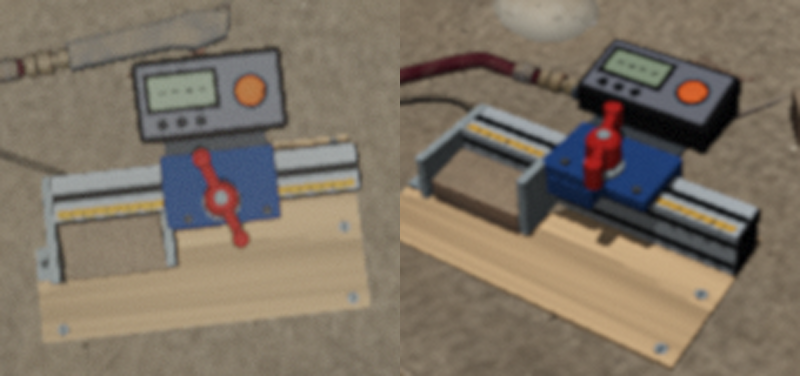

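The pictures show the fence with its +y end to the left. The knob hub is at crop (220,197), and the near wing points right and down to (240,240), so the wing angle is about 0.23. The orange key is at (250,90). I'll yaw so the fingers straddle the hub across the wings, then go over it.

play_rows --rows '[{"yaw":-0.147,"gripper":0.0919},{"yaw":-0.147},{"yaw":-0.147},{"yaw":-0.147},{"yaw":-0.147},{"yaw":-0.147},{"dy":-0.04},{"dy":-0.04},{"dy":-0.04},{"dy":-0.04},{"dy":-0.04},{"dy":-0.04}]'

```text
$.rows[0]: bad value
```

play_rows --rows '[{"dy":-0.04,"dx":0.006},{"dy":-0.04,"dx":0.006},{"dy":-0.04,"dx":0.006},{"dy":-0.04,"dx":0.006},{"dy":-0.04,"dx":0.006},{"dy":-0.04,"dx":0.006},{"dy":-0.04,"dx":0.006},{"dy":-0.04,"dx":0.006},{"dy":-0.04},{"dy":-0.014},{},{}]'

```text
$.rows[0]: bad value
```

Run:
```python
from h import *
from scipy.spatial.transform import Rotation as R
look(["wing_hub","readout","zero_key","stop_face"],save="b")
s=robot.observe();print(s["position"],R.from_rotvec(s["orientation"]).as_matrix().round(3),s["time_s"],s["contact_force"],s["joint_pos"])
a=cv2.imread("pics/b_scene.png")[80:310,130:420];cv2.imwrite("pics/c2.png",cv2.resize(a,(750,595)))
```

```text
top wing_hub 0.53 [0.4945 0.0187 0.1076] [285. 234.]
top readout 0.78 [0.5478 0.0286 0.1022] [281. 207.]
top zero_key 0.52 [ 0.583  -0.0026  0.1069] [297. 189.]
top stop_face 0.93 [0.4618 0.0753 0.0384] [259. 252.]
top stop_face 0.47 [0.455  0.1214 0.0083] [238. 256.]
scene wing_hub 0.65 [0.4918 0.0196 0.109 ] [277. 207.]
scene readout 0.76 [0.5433 0.0273 0.1045] [291. 195.]
scene zero_key 0.55 [0.5816 0.     0.1095] [313. 189.]
scene stop_face 0.92 [0.4628 0.0719 0.0346] [248. 234.]
[0.26316892 0.59435778 0.21457949] [[-0.914  0.405  0.   ]
 [ 0.405  0.914  0.   ]
 [-0.     0.    -1.   ]] 1.4 [-0.26149408 -0.20876528  0.17483506] [-1.1970147   0.46751831 -0.01161656  1.60270239  0.0060009   1.07136609
 -0.05629188]
```

View pics/c2.png

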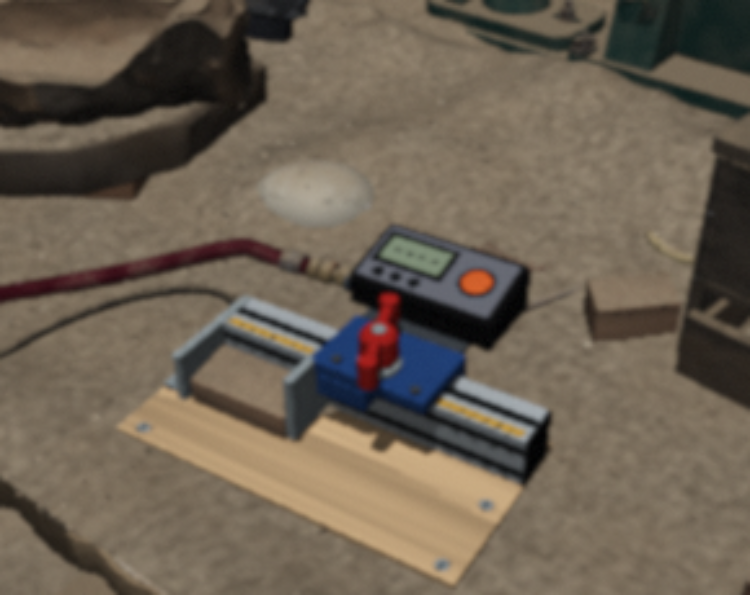

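The arm has not moved: the rows were refused, probably because each needs all five fields. The picture shows the scene unchanged, with the knob at (380,340), the key at (478,282) and the path clear. I'll send the same moves as full rows.

play_rows --rows '[{"gripper":0.0919,"dx":0,"dy":0,"dz":0,"yaw":-0.147},{"gripper":0.0919,"dx":0,"dy":0,"dz":0,"yaw":-0.147},{"gripper":0.0919,"dx":0,"dy":0,"dz":0,"yaw":-0.147},{"gripper":0.0919,"dx":0,"dy":0,"dz":0,"yaw":-0.147},{"gripper":0.0919,"dx":0,"dy":0,"dz":0,"yaw":-0.147},{"gripper":0.0919,"dx":0,"dy":0,"dz":0,"yaw":-0.147},{"gripper":0.0919,"dx":0,"dy":-0.04,"dz":0,"yaw":0},{"gripper":0.0919,"dx":0,"dy":-0.04,"dz":0,"yaw":0},{"gripper":0.0919,"dx":0,"dy":-0.04,"dz":0,"yaw":0},{"gripper":0.0919,"dx":0,"dy":-0.04,"dz":0,"yaw":0},{"gripper":0.0919,"dx":0,"dy":-0.04,"dz":0,"yaw":0},{"gripper":0.0919,"dx":0,"dy":-0.04,"dz":0,"yaw":0}]'

```text
time_s: 2.6
position: [0.3715, 0.3783, 0.2148]
orientation: [-0.724, 3.056, 0.0]
contact_force: [0.2, 0.7, -0.3]
opening: 0.999
finger_force: 0.0
```

play_rows --rows '[{"gripper":0.0919,"dx":0.006,"dy":-0.04,"dz":0,"yaw":0},{"gripper":0.0919,"dx":0.006,"dy":-0.04,"dz":0,"yaw":0},{"gripper":0.0919,"dx":0.006,"dy":-0.04,"dz":0,"yaw":0},{"gripper":0.0919,"dx":0.006,"dy":-0.04,"dz":0,"yaw":0},{"gripper":0.0919,"dx":0.006,"dy":-0.04,"dz":0,"yaw":0},{"gripper":0.0919,"dx":0.006,"dy":-0.04,"dz":0,"yaw":0},{"gripper":0.0919,"dx":0.006,"dy":-0.04,"dz":0,"yaw":0},{"gripper":0.0919,"dx":0.006,"dy":-0.04,"dz":0,"yaw":0},{"gripper":0.0919,"dx":0,"dy":-0.04,"dz":0,"yaw":0},{"gripper":0.0919,"dx":0,"dy":-0.014,"dz":0,"yaw":0},{"gripper":0.0919,"dx":0,"dy":0,"dz":0,"yaw":0},{"gripper":0.0919,"dx":0,"dy":0,"dz":0,"yaw":0}]'

```text
time_s: 3.8
position: [0.4954, 0.0248, 0.2145]
orientation: [0.724, -3.057, -0.001]
contact_force: [-0.3, -0.1, -0.1]
opening: 1.002
finger_force: 0.0
```

Run:
```python
from h import *
from scipy.spatial.transform import Rotation as R
look(["wing_hub","wing_lobe"],save="d")
s=robot.observe();print(s["position"],R.from_rotvec(s["orientation"]).as_matrix().round(3),s["time_s"],s["contact_force"],s["joint_pos"])
a=cv2.imread("pics/d_scene.png")[80:310,130:420];cv2.imwrite("pics/c3.png",cv2.resize(a,(750,595)))
```

```text
scene wing_hub 0.84 [0.4959 0.0203 0.1075] [278. 207.]
scene wing_lobe 0.86 [0.461  0.0103 0.1077] [271. 218.]
[0.49544889 0.02501141 0.21465037] [[-0.893 -0.45   0.   ]
 [-0.45   0.893  0.   ]
 [-0.     0.    -1.   ]] 4.1 [ 0.32492362 -0.55086678 -0.18325938] [-0.20891598  0.20517923  0.10376042  1.97836085 -0.02602403  0.95919616
  1.94530733]
```

View pics/c3.png

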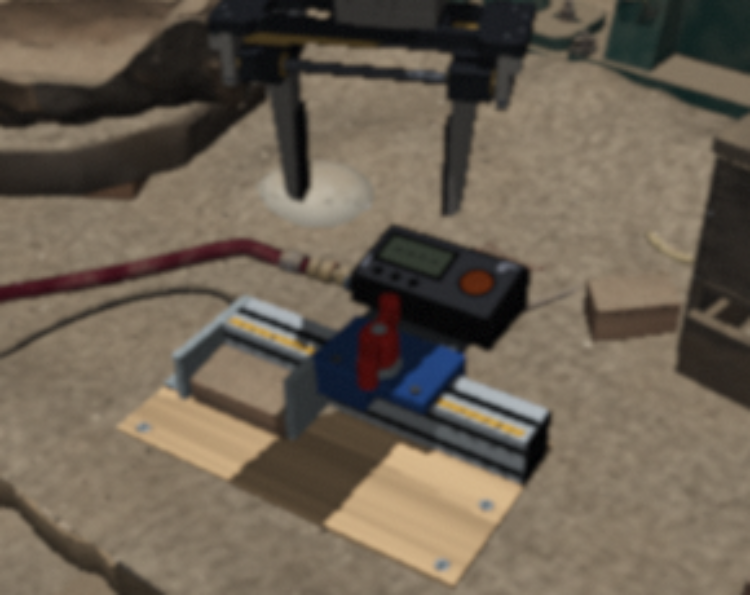

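The gripper is above the fence, with its slim tapered fingers at (297,195) and (452,210), straddling the knob's line. Next I'll descend and close gently, with a small bias towards the block.

play_rows --grip_force 6 --rows '[{"gripper":0.0919,"dx":0,"dy":-0.001,"dz":0.03,"yaw":0},{"gripper":0.0919,"dx":0,"dy":0,"dz":0.03,"yaw":0},{"gripper":0.0919,"dx":0,"dy":0,"dz":0.03,"yaw":0},{"gripper":0.0919,"dx":0,"dy":0,"dz":0.025,"yaw":0},{"gripper":0.0919,"dx":0,"dy":0,"dz":0.015,"yaw":0},{"gripper":0.045,"dx":0,"dy":0,"dz":0,"yaw":0},{"gripper":0.045,"dx":0,"dy":0,"dz":0,"yaw":0},{"gripper":0.045,"dx":0,"dy":0,"dz":0,"yaw":0},{"gripper":0.045,"dx":0,"dy":0,"dz":0,"yaw":0},{"gripper":0.045,"dx":0,"dy":0,"dz":0,"yaw":0}]'

```text
time_s: 5.1
position: [0.4967, 0.0233, 0.0854]
orientation: [-0.724, 3.055, -0.0]
contact_force: [0.4, -0.3, -0.5]
opening: 0.587
finger_force: 0.0
```

play_rows --grip_force 6 --rows '[{"gripper":0.036,"dx":0,"dy":0,"dz":0,"yaw":0},{"gripper":0.036,"dx":0,"dy":0,"dz":0,"yaw":0},{"gripper":0.02,"dx":0,"dy":0,"dz":0,"yaw":0},{"gripper":0.02,"dx":0,"dy":0,"dz":0,"yaw":0},{"gripper":0.02,"dx":0,"dy":0,"dz":0,"yaw":0},{"gripper":0.02,"dx":0,"dy":0,"dz":0,"yaw":0}]'

```text
time_s: 5.7
position: [0.4962, 0.0232, 0.0847]
orientation: [-0.724, 3.057, 0.0]
contact_force: [-0.1, 0.5, 1.3]
opening: 0.324
finger_force: 6.0
```

play_rows --rows '[{"gripper":0.02,"dx":0,"dy":0.001,"dz":0,"yaw":0},{"gripper":0.02,"dx":0,"dy":0,"dz":0,"yaw":0},{"gripper":0.02,"dx":0,"dy":0,"dz":0,"yaw":0}]'

```text
time_s: 6.0
position: [0.4961, 0.0234, 0.0847]
orientation: [-0.723, 3.056, -0.001]
contact_force: [1.7, -2.8, 0.4]
opening: 0.331
finger_force: 6.0
```

Run:
```python
from h import *
look(["readout","zero_key","stop_face"],save="e")
s=robot.observe();print(s["position"],s["contact_force"],s["wrist_torque"],s["opening"])
a=cv2.imread("pics/e_scene.png")[150:310,190:360];b=cv2.imread("pics/e_top.png")[150:310,190:360]
cv2.imwrite("pics/c4.png",np.hstack([cv2.resize(x,(400,376),interpolation=cv2.INTER_CUBIC) for x in(b,a)]))
```

```text
scene readout 0.77 [0.5469 0.0303 0.1013] [290. 195.]
scene zero_key 0.43 [0.5831 0.0029 0.1095] [313. 188.]
scene stop_face 0.69 [0.4587 0.077  0.0339] [244. 234.]
[0.49603634 0.02400609 0.08471035] [ 2.59696246 -2.97091628 -0.47733314] [-0.62841937 -0.44046394  0.01294869] 0.3261149138919782
```

View pics/c4.png

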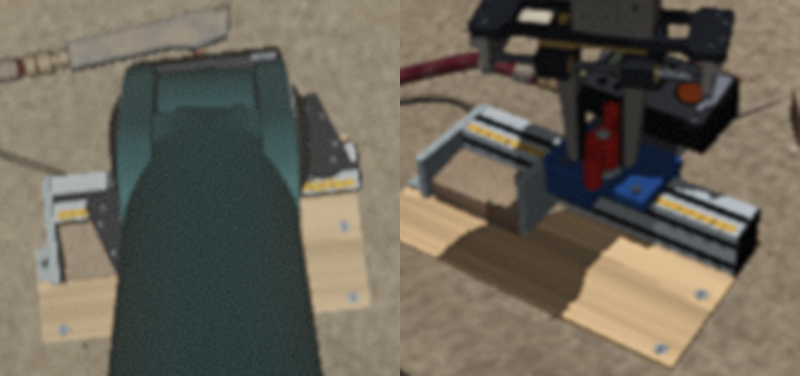

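The fingers hold the hub, and the stop appears to be against the block at (520,215). I'll push a little more towards the block: a reaction above the 3 N of sliding friction proves contact.

play_rows --grip_force 35 --rows '[{"gripper":0.02,"dx":0,"dy":0.0015,"dz":0,"yaw":0},{"gripper":0.02,"dx":0,"dy":0,"dz":0,"yaw":0},{"gripper":0.02,"dx":0,"dy":0,"dz":0,"yaw":0},{"gripper":0.02,"dx":0,"dy":0,"dz":0,"yaw":0}]'

```text
time_s: 6.8
position: [0.4959, 0.0243, 0.0847]
orientation: [-0.723, 3.056, -0.002]
contact_force: [3.9, -5.7, -0.5]
opening: 0.318
finger_force: 35.0
```

The reaction is 6.9 N, so the stop is firmly against the block. Now turn the knob clockwise.

play_rows --rows '[{"gripper":0.02,"dx":0,"dy":0,"dz":0,"yaw":0.1},{"gripper":0.02,"dx":0,"dy":0,"dz":0,"yaw":0.1},{"gripper":0.02,"dx":0,"dy":0,"dz":0,"yaw":0.1},{"gripper":0.02,"dx":0,"dy":0,"dz":0,"yaw":0.1},{"gripper":0.02,"dx":0,"dy":0,"dz":0,"yaw":0.1},{"gripper":0.02,"dx":0,"dy":0,"dz":0,"yaw":0.1}]'

```text
time_s: 7.4
position: [0.496, 0.0238, 0.0847]
orientation: [0.219, 3.132, -0.003]
contact_force: [4.7, -7.1, -1.0]
opening: 0.315
finger_force: 35.0
```

```bash
cat > st.py <<'E'
from h import *
from scipy.spatial.transform import Rotation as R
s=robot.observe();M=R.from_rotvec(s["orientation"]).as_matrix()
print(s["time_s"],s["position"],"F",s["contact_force"].round(1) if hasattr(s["contact_force"],"round") else s["contact_force"],"T",s["wrist_torque"],s["opening"],"ytool",M[:,1].round(3),"tilt",M[2,2])
E
python3 st.py
```

```text
7.4 [0.49603004 0.02379755 0.08471864] F [ 4.7 -7.1 -1. ] T [-1.62680065 -0.91834416  0.16109768] 0.3148403286622517 ytool [ 0.139  0.99  -0.001] tilt -0.9999958385019913
```

play_rows --rows '[{"gripper":0.02,"dx":0,"dy":0,"dz":0,"yaw":0.1},{"gripper":0.02,"dx":0,"dy":0,"dz":0,"yaw":0.1},{"gripper":0.02,"dx":0,"dy":0,"dz":0,"yaw":0.1},{"gripper":0.02,"dx":0,"dy":0,"dz":0,"yaw":0.1},{"gripper":0.02,"dx":0,"dy":0,"dz":0,"yaw":0.1},{"gripper":0.02,"dx":0,"dy":0,"dz":0,"yaw":0.1}]'

```text
time_s: 8.0
position: [0.4959, 0.0234, 0.0847]
orientation: [1.134, 2.927, -0.002]
contact_force: [2.5, -8.2, 0.2]
opening: 0.314
finger_force: 35.0
```

```bash
python3 st.py
```

```text
8.0 [0.49585913 0.0234169  0.08473848] F [ 2.5 -8.2  0.2] T [-1.84200876 -0.73927982  0.21809885] 0.3144097936372479 ytool [ 0.674  0.739 -0.   ] tilt -0.9999951473643973
```

play_rows --rows '[{"gripper":0.02,"dx":0,"dy":0,"dz":0,"yaw":0.06},{"gripper":0.02,"dx":0,"dy":0,"dz":0,"yaw":0.06},{"gripper":0.02,"dx":0,"dy":0,"dz":0,"yaw":0.0}]'

```text
time_s: 8.3
position: [0.4958, 0.0234, 0.0847]
orientation: [1.304, 2.855, -0.003]
contact_force: [2.8, -9.0, 0.5]
opening: 0.313
finger_force: 35.0
```

```bash
python3 st.py
```

```text
8.3 [0.49580296 0.02335945 0.08472652] F [ 2.8 -9.   0.5] T [-1.92356165 -0.6387167   0.15109483] 0.3132316714841347 ytool [ 0.756  0.655 -0.   ] tilt -0.9999947253983533
```

play_rows --rows '[{"gripper":0.02,"dx":0,"dy":0,"dz":0,"yaw":0.06},{"gripper":0.02,"dx":0,"dy":0,"dz":0,"yaw":0.06}]'

```text
time_s: 8.5
position: [0.4952, 0.024, 0.0847]
orientation: [1.472, 2.774, -0.002]
contact_force: [-0.1, -5.1, 3.7]
opening: 0.316
finger_force: 35.0
```

```bash
python3 st.py
```

```text
8.5 [0.49523581 0.02400282 0.08469942] F [-0.1 -5.1  3.7] T [-1.18891783 -0.10634004  0.55458581] 0.31615225311920764 ytool [ 0.828  0.56  -0.001] tilt -0.9999981724672914
```

play_rows --rows '[{"gripper":0.02,"dx":0,"dy":0,"dz":0,"yaw":0.06},{"gripper":0.02,"dx":0,"dy":0,"dz":0,"yaw":0.06}]'

```text
time_s: 8.7
position: [0.4946, 0.0254, 0.0847]
orientation: [-1.635, -2.682, 0.001]
contact_force: [-1.1, -2.7, 5.1]
opening: 0.316
finger_force: 35.0
```

Run:
```python
from h import *
import st
look(["wing_hub","wing_lobe"],save="f",cams=("scene",))
cv2.imwrite("pics/c5.png",cv2.resize(cv2.imread("pics/f_scene.png")[150:310,190:360],(595,560),interpolation=cv2.INTER_CUBIC))
```

```text
8.7 [0.49457358 0.02541028 0.08469696] F [-1.1 -2.7  5.1] T [-0.4888328   0.11073324  0.66019579] 0.3155529171855415 ytool [ 0.889  0.458 -0.001] tilt -0.9999995546655139
scene wing_hub 0.72 [ 0.4938  0.0255 -0.0043] [276. 250.]
scene wing_hub 0.68 [0.4934 0.0231 0.1077] [276. 207.]
scene wing_lobe 0.9 [0.4702 0.0571 0.1086] [254. 205.]
```

View pics/c5.png

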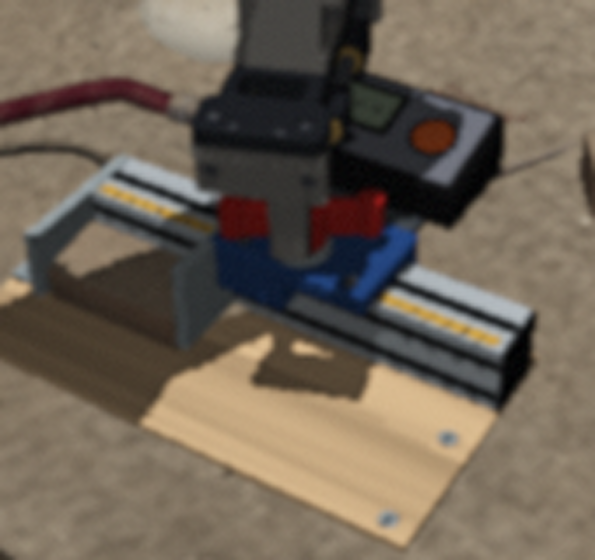

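The picture shows the knob turned, with its wings now at (240,215) and (370,210). The stop plate sits at the block at (180,300), and the torque jump to 0.66 N m says the knob is on its hard stop. I'll release, lift and check.

play_rows --rows '[{"gripper":0.06,"dx":0,"dy":0,"dz":0,"yaw":0},{"gripper":0.06,"dx":0,"dy":0,"dz":0,"yaw":0},{"gripper":0.06,"dx":0,"dy":0,"dz":0,"yaw":0},{"gripper":0.06,"dx":0,"dy":0,"dz":-0.02,"yaw":0},{"gripper":0.06,"dx":0,"dy":0,"dz":-0.03,"yaw":0},{"gripper":0.06,"dx":0,"dy":0,"dz":-0.03,"yaw":0},{"gripper":0.0,"dx":0,"dy":0,"dz":-0.03,"yaw":0},{"gripper":0.0,"dx":0,"dy":0,"dz":0,"yaw":0},{"gripper":0.0,"dx":0,"dy":0,"dz":0,"yaw":0},{"gripper":0.0,"dx":0,"dy":0,"dz":0,"yaw":0},{"gripper":0.0,"dx":0,"dy":0,"dz":0,"yaw":0}]'

```text
time_s: 9.95
position: [0.4941, 0.0254, 0.1933]
orientation: [-1.634, -2.681, 0.003]
contact_force: [0.6, 0.4, -0.0]
opening: 0.24
finger_force: 0.0
```

Run:
```python
from h import *
import st
look(["wing_hub","wing_lobe","readout","zero_key","stop_face"],save="g",cams=("scene","scene"))
f=robot.grab_frame("scene");m=f["pixels"].astype(int)
red=(m[...,0]>85)&(m[...,1]<.45*m[...,0])&(m[...,2]<.5*m[...,0]);v,u=np.nonzero(red);z=f["z_map"][v,u]
X=((np.linalg.inv(f["mtx"])@np.array([u*z,v*z,z])).T-f["t"])@f["R"]
X=X[(z>0)&(X[:,2]>.102)&(X[:,2]<.118)&(abs(X[:,0]-.495)<.06)&(abs(X[:,1]-.021)<.06)]
w,V=np.linalg.eigh(np.cov(X[:,:2].T));print(len(X),w**.5,V[:,1],X.mean(0))
cv2.imwrite("pics/c6.png",cv2.resize(cv2.imread("pics/g_scene.png")[120:310,170:380],(660,597),interpolation=cv2.INTER_CUBIC))
```

```text
9.95 [0.49412075 0.02535955 0.19334734] F [ 0.6  0.4 -0. ] T [-0.10126383  0.04929544 -0.03626692] 0.239698528624058 ytool [ 0.889  0.458 -0.002] tilt -0.9999968209023581
scene wing_hub 0.85 [0.4976 0.0209 0.1088] [279. 206.]
scene wing_lobe 0.71 [0.4701 0.0531 0.1057] [256. 207.]
scene readout 0.84 [0.5472 0.0302 0.1042] [291. 194.]
scene zero_key 0.49 [0.5813 0.0016 0.1103] [313. 188.]
scene stop_face 0.64 [0.4607 0.074  0.0339] [246. 234.]
scene stop_face 0.6 [0.4545 0.1166 0.0127] [229. 235.]
scene wing_hub 0.55 [0.4923 0.0216 0.1074] [277. 207.]
scene wing_lobe 0.91 [0.4676 0.0556 0.1076] [254. 207.]
scene readout 0.81 [0.5481 0.0313 0.1037] [290. 193.]
scene zero_key 0.65 [ 0.4975  0.0265 -0.0028] [277. 248.]
scene zero_key 0.49 [0.5809 0.001  0.1106] [313. 188.]
scene stop_face 0.6 [0.4653 0.0743 0.0343] [248. 233.]
79 [0.0037054  0.01263593] [-0.7733653   0.63396066] [0.50360791 0.00724828 0.10518755]
```

View pics/c6.png

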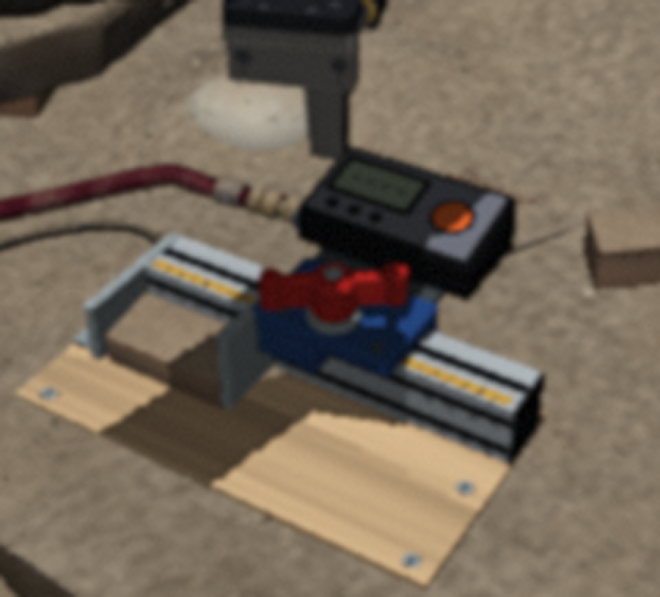

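The picture shows the knob's wings across at (265,290) and (400,280). The stop plate is flush with the block at (235,355) with no gap, and the orange key is clear at (453,217). I'll refine the key's position from its colour.

```bash
python3 - <<'E'
from h import *
for c in("scene","top"):
    f=robot.grab_frame(c)
    m=(f["pixels"] if c=="scene" else cv2.imread("pics/a_top.png")[:,:,::-1]).astype(int)
    k=(m[...,0]>110)&(m[...,1]>.3*m[...,0])&(m[...,1]<.65*m[...,0])&(m[...,2]<.35*m[...,0])
    n,l,s,cc=cv2.connectedComponentsWithStats(k.astype(np.uint8))
    for i in range(1,n):
        if s[i,4]<25: continue
        r=f["R"].T@(np.linalg.inv(f["mtx"])@[*cc[i],1]);C=-f["R"].T@f["t"]
        print(c,s[i],(C+r*(.112-C[2])/r[2]).round(4),"z",np.median(f["z_map"][l==i]))
    for nm in ("zero_key",):
        if c=="scene":
            k2=robot.masks_of(f,nm)
            for q in k2[:2]: 
                v,u=np.nonzero(q["region"]);r=f["R"].T@(np.linalg.inv(f["mtx"])@[u.mean(),v.mean(),1]);print("mask",q["conf"],len(u),(C+r*(.112-C[2])/r[2]).round(4))
E
python3 st.py
```

```text
scene [312 187   8   7  28] [ 0.5774 -0.0087  0.112 ] z 0.8408171
mask 0.43 93 [ 0.5781 -0.0026  0.112 ]
10.75 [0.49503688 0.02539322 0.19463179] F [-0.3 -0.7  0.2] T [-0.01657859 -0.00784321  0.00075652] 0.003769201204004582 ytool [0.889 0.458 0.   ] tilt -0.9999999901505706
```

play_rows --rows '[{"gripper":0.0,"dx":0,"dy":0,"dz":0,"yaw":0.11},{"gripper":0.0,"dx":0,"dy":0,"dz":0,"yaw":0.11},{"gripper":0.0,"dx":0,"dy":0,"dz":0,"yaw":0.11},{"gripper":0.0,"dx":-0.0192,"dy":0.0376,"dz":0,"yaw":0},{"gripper":0.0,"dx":-0.0191,"dy":0.0376,"dz":0,"yaw":0},{"gripper":0.0,"dx":0,"dy":0,"dz":0.025,"yaw":0},{"gripper":0.0,"dx":0,"dy":0,"dz":0.025,"yaw":0},{"gripper":0.0,"dx":0,"dy":0,"dz":0.01,"yaw":0},{"gripper":0.0,"dx":0,"dy":0,"dz":0,"yaw":0},{"gripper":0.0,"dx":0,"dy":0,"dz":0,"yaw":0}]'

```text
time_s: 11.75
position: [0.5754, -0.0016, 0.1354]
orientation: [2.053, 2.377, 0.001]
contact_force: [-0.3, -0.1, 0.5]
opening: 0.004
finger_force: 0.0
```

Run:
```python
from h import *
import st
look(["zero_key"],save="i",cams=("scene","top"))
a=cv2.imread("pics/i_scene.png")[140:240,250:370]
cv2.imwrite("pics/c7.png",cv2.resize(a,(660,550),interpolation=cv2.INTER_CUBIC))
```

```text
11.75 [ 0.57541774 -0.00159284  0.13537719] F [-0.3 -0.1  0.5] T [-0.08238897  0.08593202  0.03337086] 0.003866716413774543 ytool [0.989 0.145 0.001] tilt -0.9999995173669584
scene zero_key 0.67 [ 0.4965  0.0252 -0.0007] [277. 248.]
scene zero_key 0.41 [0.5819 0.001  0.1107] [313. 188.]
```

View pics/c7.png

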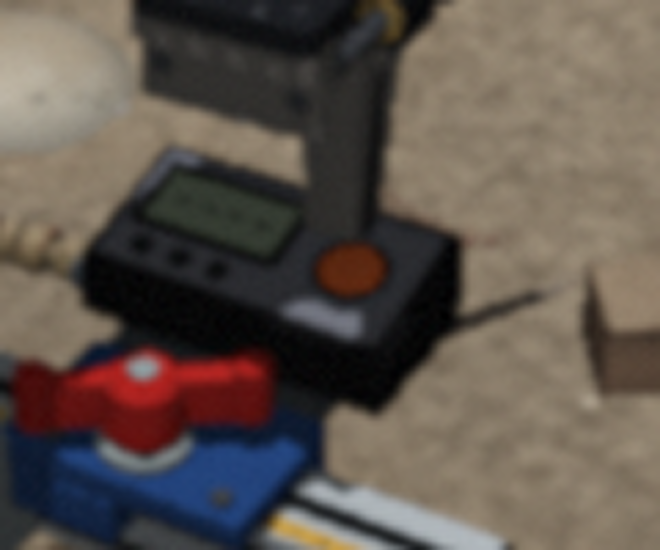

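The tip hovers just above the key: it is at (340,235), and the key at (352,270). Its landing point projects onto the front half of the key, as intended. Now down in small steps.

play_rows --rows '[{"gripper":0.0,"dx":0,"dy":0,"dz":0.01,"yaw":0},{"gripper":0.0,"dx":0,"dy":0,"dz":0.007,"yaw":0},{"gripper":0.0,"dx":0,"dy":0,"dz":0.001,"yaw":0},{"gripper":0.0,"dx":0,"dy":0,"dz":0.001,"yaw":0},{"gripper":0.0,"dx":0,"dy":0,"dz":0,"yaw":0}]'

```text
time_s: 12.45
position: [0.5749, -0.0017, 0.1154]
orientation: [-2.054, -2.377, 0.0]
contact_force: [-0.0, 0.2, -0.2]
opening: 0.001
finger_force: 0.0
```

play_rows --rows '[{"gripper":0.0,"dx":0,"dy":0,"dz":0.001,"yaw":0},{"gripper":0.0,"dx":0,"dy":0,"dz":0,"yaw":0}]'

```text
time_s: 12.65
position: [0.5751, -0.0016, 0.1147]
orientation: [2.054, 2.377, 0.0]
contact_force: [0.3, -1.1, -0.1]
opening: 0.005
finger_force: 0.0
```

play_rows --rows '[{"gripper":0.0,"dx":0,"dy":0,"dz":0.001,"yaw":0},{"gripper":0.0,"dx":0,"dy":0,"dz":0,"yaw":0}]'

```text
time_s: 12.85
position: [0.575, -0.0015, 0.1136]
orientation: [2.054, 2.377, 0.0]
contact_force: [0.5, 0.5, 0.7]
opening: 0.002
finger_force: 0.0
```

play_rows --rows '[{"gripper":0.0,"dx":0,"dy":0,"dz":0.0007,"yaw":0},{"gripper":0.0,"dx":0,"dy":0,"dz":0,"yaw":0}]'

```text
time_s: 13.05
position: [0.5749, -0.0015, 0.1128]
orientation: [-2.053, -2.377, 0.0]
contact_force: [-0.8, 0.2, 0.5]
opening: 0.002
finger_force: 0.0
```

play_rows --rows '[{"gripper":0.0,"dx":0,"dy":0,"dz":0.0007,"yaw":0},{"gripper":0.0,"dx":0,"dy":0,"dz":0,"yaw":0}]'

```text
time_s: 13.25
position: [0.5749, -0.0016, 0.1121]
orientation: [-2.054, -2.377, 0.0]
contact_force: [0.8, 0.6, -0.0]
opening: 0.005
finger_force: 0.0
```

play_rows --rows '[{"gripper":0.0,"dx":0,"dy":0,"dz":0.0007,"yaw":0},{"gripper":0.0,"dx":0,"dy":0,"dz":0,"yaw":0}]'

```text
time_s: 13.45
position: [0.5751, -0.0016, 0.1116]
orientation: [2.054, 2.377, 0.0]
contact_force: [0.0, 0.1, 0.6]
opening: 0.007
finger_force: 0.6
```

play_rows --rows '[{"gripper":0.0,"dx":0,"dy":0,"dz":0.0007,"yaw":0},{"gripper":0.0,"dx":0,"dy":0,"dz":0,"yaw":0}]'

```text
time_s: 13.65
position: [0.5752, -0.0016, 0.111]
orientation: [2.053, 2.377, 0.001]
contact_force: [-0.2, 0.0, 1.8]
opening: 0.007
finger_force: 1.0
```

play_rows --rows '[{"gripper":0.0,"dx":0,"dy":0,"dz":0.0007,"yaw":0},{"gripper":0.0,"dx":0,"dy":0,"dz":0,"yaw":0}]'

```text
time_s: 13.85
position: [0.5753, -0.0015, 0.1104]
orientation: [2.053, 2.377, 0.001]
contact_force: [0.0, 0.1, 4.0]
opening: 0.005
finger_force: 2.0
```

play_rows --rows '[{"gripper":0.0,"dx":0,"dy":0,"dz":0.0007,"yaw":0},{"gripper":0.0,"dx":0,"dy":0,"dz":0,"yaw":0}]'

```text
time_s: 14.05
position: [0.5754, -0.0016, 0.1102]
orientation: [2.053, 2.377, 0.002]
contact_force: [-1.8, -0.3, 8.9]
opening: 0.003
finger_force: 4.1
```

The force rose softly over about 1.2 mm of travel and then stiffened to 8.9 N, which matches a key bottomed past its 3 N click. I'll retreat and check.

play_rows --rows '[{"gripper":0.0,"dx":0,"dy":0,"dz":-0.01,"yaw":0},{"gripper":0.0,"dx":0,"dy":0,"dz":-0.03,"yaw":0},{"gripper":0.0,"dx":0,"dy":0,"dz":-0.04,"yaw":0},{"gripper":0.0,"dx":0,"dy":-0.03,"dz":-0.04,"yaw":0},{"gripper":0.0,"dx":0.04,"dy":-0.03,"dz":0,"yaw":0},{"gripper":0.0,"dx":0.04,"dy":0,"dz":0,"yaw":0},{"gripper":0.0,"dx":0.04,"dy":0,"dz":0,"yaw":0},{"gripper":0.0,"dx":0.04,"dy":0,"dz":0,"yaw":0},{"gripper":0.0,"dx":0.04,"dy":0,"dz":0,"yaw":0},{"gripper":0.0,"dx":0.04,"dy":0,"dz":0,"yaw":0},{"gripper":0.0,"dx":0,"dy":0,"dz":0,"yaw":0}]'

```text
time_s: 15.15
position: [0.4787, 0.2331, 0.229]
orientation: [-2.042, -2.386, -0.0]
contact_force: [-0.1, -0.3, 0.3]
opening: 0.007
finger_force: 0.0
```

Run:
```python
from h import *
import st
look(["wing_hub","wing_lobe","stop_face"],save="j")
a=cv2.imread("pics/j_scene.png")[150:310,190:360];b=cv2.imread("pics/j_top.png")[150:310,190:360]
cv2.imwrite("pics/c8.png",np.hstack([cv2.resize(x,(400,376),interpolation=cv2.INTER_CUBIC) for x in(b,a)]))
```

```text
15.15 [0.47871133 0.23314899 0.22902553] F [-0.1 -0.3  0.3] T [-0.04412656  0.05260636 -0.00297264] 0.007288751119075199 ytool [ 0.988  0.154 -0.001] tilt -0.9999987007711995
top wing_hub 0.62 [0.4952 0.0206 0.1072] [284. 234.]
top wing_lobe 0.77 [0.4718 0.0543 0.1094] [267. 245.]
top stop_face 0.79 [0.463  0.0725 0.036 ] [260. 252.]
scene wing_hub 0.97 [0.4957 0.0189 0.1099] [279. 206.]
scene wing_lobe 0.61 [0.4649 0.0526 0.106 ] [254. 209.]
scene stop_face 0.96 [0.4581 0.0751 0.0357] [245. 234.]
```

View pics/c8.png

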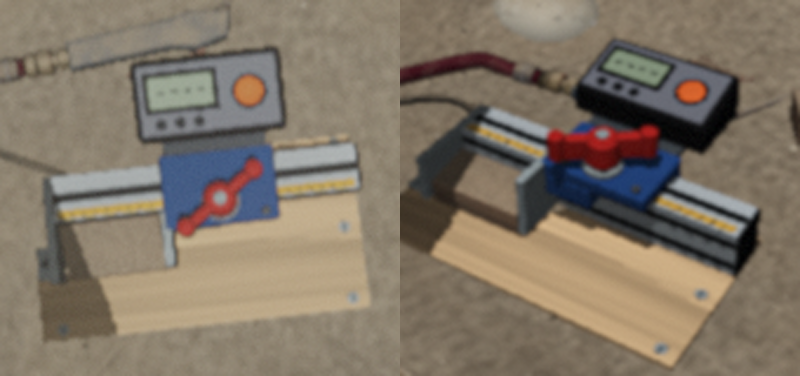

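The top view shows the wings swung from (187,228) to (255,168), about 1.30 rad from the start angle. The stop plate at (168,240) is still against the block, and the arm is clear of everything. Handing in.

```bash
python3 -c "
from station import robot
print(robot.finish_job())"
```

```text
the job is handed in; nothing more can be done
None
```

I turned the wing knob clockwise to its hard stop with the stop held against the block, then pressed the zero key to the end of its travel at 8.9 N. The job is handed in with the arm clear; there was no visible click or display change to confirm the key.

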